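# Load the bench press and start it at the no-touch switch

## Task

With the fingertips, gently push the press's sliding nest by the rubber pad on its upright front plate until it is fully home against its stop under the ram. Only then start the press by pointing down at the dark window of the no-touch switch with the green ring: hold the fingertips two to three centimetres above the middle of the window for a good two seconds without touching the switch, then withdraw the hand well clear of it. Grasp and lift nothing, do not touch the carbon brush riding in the nest or pass low over the blue-ringed no-touch switch, and leave the emergency stop and everything else on the bench undisturbed.

Things in the scene. Friction and masses are not known exactly. Their poses are not given: they have to be found in the camera images.
- nest: the sliding nest, a flat steel carriage 225 x 89 x 16 mm, about 1 kg, held on the press bed by guide rails. Origin under its brass pocket, 20 mm above the table; x axis = the direction of pushing. Home: origin on the ram axis (x, y of the press's origin), end on a rigid stop. It starts 50 to 100 mm short of home, slides with 4 to 10 N of friction and stays where it is left
- push_pad (a point): centre of the front face of the black rubber pad (66 mm wide, 48 high) on the nest's upright front plate, 70 mm above the table. x axis: level, the direction of pushing (into the pad); z up. The plate (72 mm wide) tops out 28 mm above this point; the rails before it reach 48 mm above the table. Nest home: 100 mm from this point to the press head, which hangs 130 mm and more above the table
- nest_floor (a point): centre of the floor of the brass pocket in the nest, 36 mm above the table, 175 mm behind the push pad (x, z axes as the push pad's); the pocket is 24 x 14 mm and 16 mm deep
- loaded_brush: the carbon brush riding loose in the pocket of the nest: a carbon-graphite block with a copper-plated top, 22 x 12 mm and 32 mm tall; origin at the centre of its underside; it stands on the pocket floor and shows 16 mm above the brass. Not to be touched
- press: the black bench press, a C-frame 650 mm tall with an aluminium air cylinder on top, bolted down; its bed is 500 x 180 mm and 20 mm thick. Origin on the table below the ram axis, x axis level from its open front towards its column (the direction of pushing)
- start_window (a point): centre of the dark round infrared window (31 mm across) of the no-touch START switch, with a green ring round it, facing straight up 65 mm above the table. The switch is the top of a grey box 72 x 72 mm and 56 mm tall with a 54 mm black bezel; the box has a 90 mm long foot and a cable gland
- start: the grey box of the green-ringed START switch, fixed to the table; origin at the centre of its underside, 65 mm below its window
- reset_window (a point): centre of the window of the no-touch RESET switch, the same as the start switch but with a blue ring, 65 mm above the table. Fingers within 30 mm sideways and lower than about 45 mm above it trigger it: keep away
- reset: the grey box of the blue-ringed RESET switch, as the start box, fixed to the table
- estop_head (a joint): how far the red mushroom head of the emergency stop is pressed, m (0 = out, 0.006 = pressed). Leave it alone
- estop: the yellow box 72 x 72 mm of the emergency stop, fixed to the table; origin at the centre of its underside, the top of the red head (40 mm across) is 91 mm above it
- brush_a: loose on the table: a carbon-graphite block with a copper-plated top, 22 x 12 mm and 32 mm tall; origin at the centre of its underside
- brush_b: loose on the table: a carbon-graphite block with a copper-plated top, 22 x 12 mm and 32 mm tall; origin at the centre of its underside
- holder: loose brass brush holder, an open box 34 x 24 mm, 42 mm tall, with a 50 mm cross foot; origin under its centre
- cleaner: white plastic bottle with a red cap, 60 mm across and 150 mm tall; origin under its centre
- screwdriver: screwdriver lying on the table, along its own x axis

How it is judged:
On the way, in this order (a step that is already met when the one before it is completed fails the run):
1. the nest has been pushed fully home with its brush seated (x of nest in the frame of press above -0.003 m and horizontal distance between loaded_brush and nest_floor below 0.004 m and z of loaded_brush in the frame of nest_floor below 0.003 m and angle between loaded_brush's own z axis and vertical below 0.1 rad), for 0.2 s.
2. the fingertips point down at the green-ringed start window and dwell just above it for two seconds, the nest home (horizontal distance between the grasp point and start_window below 0.018 m and z of the grasp point in the frame of start_window between 0.015 and 0.065 m and angle between the grasp point's own z axis and vertical above 2.3 rad and not (contact force between any of the fingers, the arm and start above 0.2 N) and x of nest in the frame of press above -0.003 m), for 1.8 s.
At the end, for the whole second after the job is handed in: nest home within 3 mm, brush seated (4 mm), after a 1.8 s dwell with the TCP within 18 mm sideways of the start window and 15 to 65 mm above it, pointing down, untouched; the TCP is now over 100 mm from the window, the emergency stop out, loose things within 15 mm of where they stood (all of step 1 and distance between the grasp point and start_window above 0.1 m and value of joint estop_head below 0.002 m and distance of each of brush_a, brush_b, holder, cleaner, screwdriver from where it was at the start of the episode below 0.015 m and linear speed of loaded_brush below 0.02 m/s).
It fails at once if the start switch was triggered before the nest was home, or the blue reset switch at any time (TCP within 18 or 30 mm sideways, lower than 65 mm above the window) (((horizontal distance between the grasp point and start_window below 0.018 m and z of the grasp point in the frame of start_window below 0.065 m) and x of nest in the frame of press below -0.006 m) or (horizontal distance between the grasp point and reset_window below 0.03 m and z of the grasp point in the frame of reset_window below 0.065 m)).
It fails at once if a switch box or the emergency stop was touched (contact force between any of the fingers, the arm and start above 1 N or contact force between any of the fingers, the arm and reset above 1 N or contact force between any of the fingers, the arm and estop above 1 N or value of joint estop_head above 0.002 m).
It fails at once if the nest was lifted, or the brush in it was touched or came out of its pocket (z of nest in the frame of press above 0.03 m or contact force between any of the fingers, the arm and loaded_brush above 0.5 N or z of loaded_brush in the frame of nest_floor above 0.008 m or horizontal distance between loaded_brush and nest_floor above 0.012 m).
It fails at once if the nest or press was rammed with more than 45 N (contact force between any of the fingers, the arm and press above 45 N or contact force between any of the fingers, the arm and nest above 45 N).
It fails at once if a bystander was disturbed or lifted (distance of any of brush_a, brush_b, holder, cleaner, screwdriver from where it was at the start of the episode above 0.015 m).
It also fails if it takes over 51 s, if anything falls off the work surface, if the arm or the gripper's body presses on something with over 40 N, if the wrist force passes 120 N, or if a joint passes its speed limit or range.

## Robot

A 6-joint arm with a two-finger parallel gripper is mounted at the origin on the work surface. World frame = base frame: x ahead of the robot, y to its left, z up, the work surface at z = 0. Lengths are in m, angles in rad, forces in N, time in s.
With the tool pointing down it reaches from about 0.3 to 0.875 m from the base axis. Payload 6.4 kg.
Tool frame: the origin (TCP) lies between the finger pads, 19 mm behind the fingertips; this is the grasp point; z points along the fingers, y is the line along which they close (so a half turn about z gives the same grasp; the last joint's range is limited). The gripper opens to 85 mm and grips with 20 to 120 N. Pads are 22 mm wide; open, the fingers measure 114 mm over their backs; the gripper's body (76 mm by 85 mm) begins 54 mm behind the grasp point. The pads swing forward as they close: fully open they stand 13 mm farther back than shut.
Start: joints at [-1.389, 0.181, 1.607, -0, 1.354, -0.206], TCP at [0.217, -0.532, 0.25] pointing down, gripper open.
Joint ranges: [-2.99, 2.99], [-0.89, 2.07], [0.3, 2.58], [-1.14, 4.28], [0, 2.63], [-3.12, 3.12]. Speed limits (rad/s): [2.57, 2.57, 3.01, 3.14, 3.14, 3.14].

## Interface

Orientations are given as a unit quaternion [w, x, y, z].
In Python, from bench import telemetry, camera, ctrl, spotter gives the robot as it stands.
- The arm moves only by the tool send_rows, never from a script. Its argument "series" is a list of rows, each a list of 3 entries, a list of its own where there are three numbers: the turn, a rotation vector about the world's x, y, z in degrees, then the shift along the world's x, y, z in mm, then the closure, from -1 (fully open) to 1 (shut), so that 0 is half open. In form: [[[rx, ry, rz], [dx, dy, dz], gripper], ...]. A call has 1 to 10 rows; each row is the pose to reach, as a shift and turn from the pose commanded when the call began; what a row does not reach only later rows make up. A row lasts 1/8 s, in which the tool goes at most 62.5 mm and 10.7 degrees, less where a joint would pass 70% of its speed; a pose out of reach is approached as far as the arm can. A call with a gripper value outside its range is refused whole. The fingers move at their own pace and stop on an object; the grip force is fixed at half the most. Time passes only in rows, so rows that repeat a pose let the fingers close. It gives the time, the measured TCP pose, the force, the opening and the grip force at its end, in the units of the state.
- telemetry.get_obs(): the state, without advancing time (a new reading comes with each control period).
- camera(name): name is "side" or "top" or "wrist"; returns a dict with "pixels" (400x640x3 uint8, red, green, blue), "camera_matrix" (3x3 intrinsics, pixels), "xyz" and "orientation" of the camera in the world. Camera axes: x right, y up, looking along -z (the intrinsics and any distortion apply to the point x, -y, -z); pixel columns grow to the right and rows downward; lengths in m; the calibration is good to about 2 mm. The wrist camera is an equidistant fisheye: a pixel r from the principal point sees the ray r / f radians off the axis. A picture is of the moment at which its call begins. There is no depth.
- ctrl.hand_in(): hands the job in; it is judged then, once.
Trained networks look in the newest picture that a camera, given by its name, has taken for a name from the list of things; names that differ only in an ending like _2 or _b are one class to them, and where a whole thing is asked for, a point or a joint stands for the part that bears it (a point fixed in the world has none). Each returns a list of dicts, best first, with "conf" (0 to 1); they miss things now and then, are a little off and sometimes report something else, mostly with a low value. They report only what shows in the picture. A call takes as long as a camera call.
- spotter.boxes_of(thing, camera): "xyz" ([x, y, z] in m, in world coordinates, good to about 4 mm: the middle of the surface that is visible of it).
- spotter.landmark_of(thing, camera): "xyz" ([x, y, z] in m, in world coordinates, good to about 4 mm: a listed point, or the origin of a listed thing).
The state is a dict: "time_s": time; "q": joint angles; "dq": joint speeds; "joint_efforts": joint torques, N m; "eef_pos": TCP position; "eef_rot": TCP orientation; "wrist_force": force on the tool from outside, world axes, zero at the start; "torque": the same for the moment, N m; "opening": opening from 0.0 (shut) to 1.0 (fully open); "grasp_force": force on a finger pad.
Only numpy, scipy, OpenCV 4.12 (cv2) and the standard library are available. Lean on these libraries where they do the work, as an engineer would, in place of code of your own. Each camera call takes 0.05 s, during which the arm holds its last target. There are 200 camera calls.

## Working session

There is one attempt and no reset: what is moved stays moved. The work goes in short steps, Python scripts to look and compute and a tool call to move; the robot and the scene stay as the last step left them, time stands still between calls to the robot, and variables do not carry over. Pictures are saved under pics/ and viewed, at most 10 in all, crops included, and the job is handed in when it is done.

Besides the shell and the picture viewer there is one more tool, called after "Request:" as a command line: name --argument value ..., lists and objects as JSON in quotes. send_rows: Moves the arm, as the interface text tells. Its arguments: {"type":"object","properties":{"series":{"type":"array","items":{"type":"array"}}},"required":["series"]}

```bash
mkdir -p pics; python3 - <<'E'
from bench import telemetry, camera, spotter
import cv2
o=telemetry.get_obs();print(o['time_s'],o['eef_pos'],o['eef_rot'],o['opening'])
for c in('top','side'):
    im=camera(c);cv2.imwrite(f'pics/{c}0.png',im['pixels'][:,:,::-1]);print(c,im['xyz'])
    for t in('push_pad','nest','press','nest_floor','start_window','reset_window','estop','brush_a','holder','cleaner','screwdriver'):
        print(t,[(round(d['conf'],2),[round(float(v),3) for v in d['xyz']]) for d in spotter.landmark_of(t,c)[:3]])
print(telemetry.get_obs()['time_s'])
E
```

```text
0.0 [ 0.21736468 -0.53178329  0.24911261] [-8.48442306e-04  9.81259577e-01  1.92688666e-01  1.59217491e-05] 0.9974685978800282
top [ 0.49570801 -0.0723949   1.17473665]
push_pad [(0.75, [0.51, -0.252, 0.071])]
nest [(0.66, [0.538, -0.429, 0.018])]
press [(0.9, [0.552, -0.485, -0.001]), (0.69, [0.625, -0.001, 0.001])]
nest_floor [(0.61, [0.536, -0.425, 0.036])]
start_window [(0.8, [0.609, 0.182, 0.067])]
reset_window [(0.72, [0.5, 0.351, 0.065])]
estop [(0.7, [0.624, -0.002, 0.002])]
brush_a [(0.49, [0.494, 0.135, -0.001]), (0.44, [0.64, -0.112, -0.0])]
holder [(0.53, [0.537, -0.428, 0.019]), (0.43, [0.774, 0.057, -0.002]), (0.27, [0.492, 0.137, 0.001])]
cleaner [(0.74, [0.779, -0.182, -0.003])]
screwdriver [(0.63, [0.327, 0.353, -0.003])]
side [0.25702091 1.16836268 0.82635597]
push_pad [(0.67, [0.515, -0.249, 0.068])]
nest [(0.83, [0.536, -0.427, 0.02])]
press [(0.76, [0.55, -0.49, 0.0]), (0.61, [0.775, 0.055, -0.002]), (0.49, [0.536, -0.425, 0.021])]
nest_floor [(0.76, [0.539, -0.423, 0.035])]
start_window [(0.93, [0.606, 0.186, 0.067]), (0.53, [0.512, -0.251, 0.069])]
reset_window []
estop [(0.96, [0.621, -0.001, 0.002])]
brush_a [(0.45, [0.497, 0.137, -0.005]), (0.36, [0.635, -0.109, -0.002])]
holder [(0.66, [0.776, 0.054, -0.003])]
cleaner [(0.69, [0.785, -0.177, -0.0])]
screwdriver [(0.83, [0.325, 0.35, -0.003])]
1.2
```

View pics/top0.png

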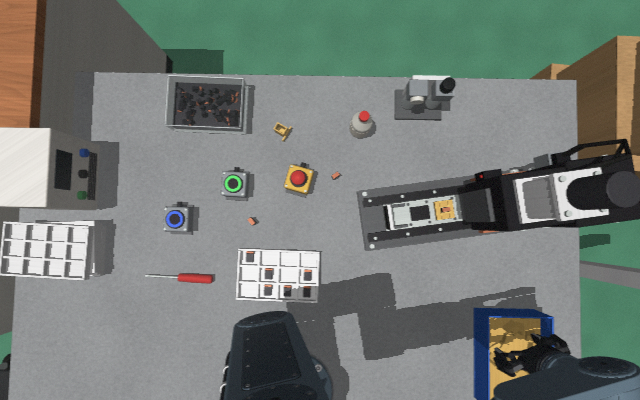

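View pics/side0.png

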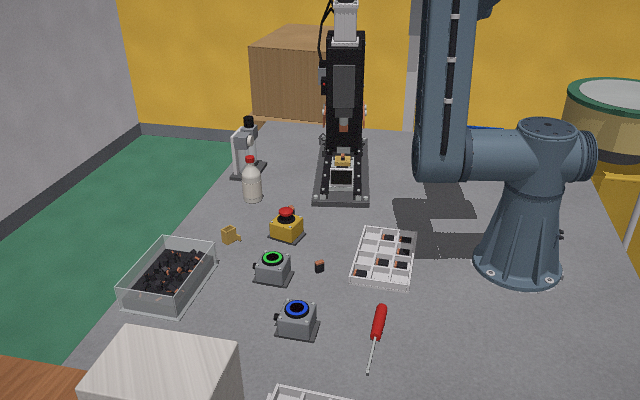

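The top view shows the nest's front plate at about (388,215), the brass pocket at (445,210), the green switch at (234,183) and the blue one at (176,219). The side view agrees, so the networks' positions are plausible. The push direction is about (0.155, -0.988). Next I move round in front of the pad with the fingers shut.

Request:
send_rows --series '[[[0,0,9],[5,40,0],1],[[0,0,18],[15,90,0],1],[[0,0,27],[25,140,0],1],[[0,0,36],[40,190,0],1],[[0,0,45],[60,235,0],1],[[0,0,54],[100,270,0],1],[[0,0,63],[145,300,0],1],[[0,0,70],[190,330,0],1],[[0,0,77],[235,355,0],1],[[0,0,77],[265,375,0],1]]'

```text
time_s: 2.45
eef_pos: [0.4842, -0.1559, 0.2501]
eef_rot: [0.0, 0.647, 0.763, 0.0]
wrist_force: [-0.5, -0.1, 0.2]
opening: 0.001
grasp_force: 0.0
```

```bash
python3 - <<'E'
from bench import telemetry, camera, spotter
import cv2
from scipy.spatial.transform import Rotation as R
for c in('wrist','top','side'):
    im=camera(c)
    if c=='wrist': cv2.imwrite('pics/w1.png',im['pixels'][:,:,::-1])
    for t in('push_pad','nest','press','nest_floor','start_window','reset_window'):
        print(c,t,[(round(d['conf'],2),[round(float(v),3) for v in d['xyz']]) for d in spotter.landmark_of(t,c)[:2]])
o=telemetry.get_obs();print(o['time_s'],o['eef_pos'],R.from_quat(o['eef_rot'],scalar_first=True).as_matrix().round(3),o['opening'],o['q'].round(2) if hasattr(o['q'],'round') else o['q'])
E
```

```text
wrist push_pad []
wrist nest [(0.66, [0.537, -0.424, 0.016])]
wrist press []
wrist nest_floor []
wrist start_window []
wrist reset_window []
top push_pad [(0.85, [0.511, -0.254, 0.07])]
top nest [(0.79, [0.539, -0.43, 0.02])]
top press [(0.55, [0.549, -0.483, -0.001])]
top nest_floor [(0.59, [0.536, -0.427, 0.036]), (0.48, [0.773, 0.056, 0.0])]
top start_window [(0.75, [0.607, 0.185, 0.064])]
top reset_window [(0.55, [0.499, 0.348, 0.066])]
side push_pad [(0.72, [0.511, -0.251, 0.069])]
side nest [(0.73, [0.536, -0.424, 0.017])]
side press [(0.66, [0.55, -0.488, 0.003])]
side nest_floor [(0.91, [0.538, -0.424, 0.034])]
side start_window [(0.96, [0.608, 0.188, 0.065])]
side reset_window [(0.92, [0.496, 0.347, 0.063])]
3.5 [ 0.48247338 -0.15728454  0.2499736 ] [[-0.16   0.987 -0.   ]
 [ 0.987  0.16   0.   ]
 [ 0.    -0.    -1.   ]] 0.0008941066390338706 [-0.55  0.03  1.77 -0.    1.34 -0.71]
```

View pics/w1.png

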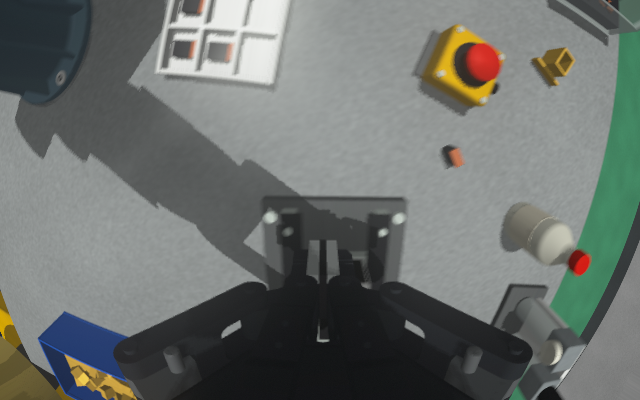

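The wrist view shows the bed's front edge level in the picture (columns 265 to 405 at row 198). The hand's yaw therefore matches the push direction, (0.16, -0.987). Next: lower in front of the pad with a slight lean back.

Request:
send_rows --series '[[[-5,-0.8,0],[10,-10,-40],1],[[-9.9,-1.6,0],[20,-20,-85],1],[[-9.9,-1.6,0],[20,-35,-130],1],[[-9.9,-1.6,0],[20,-35,-155],1],[[-9.9,-1.6,0],[20,-35,-168],1],[[-9.9,-1.6,0],[20,-35,-168],1],[[-9.9,-1.6,0],[20,-35,-168],1]]'

```text
time_s: 4.38
eef_pos: [0.5034, -0.1927, 0.0833]
eef_rot: [0.068, 0.645, 0.759, -0.056]
wrist_force: [-0.2, -0.7, 0.6]
opening: -0.003
grasp_force: 0.0
```

```bash
python3 - <<'E'
from bench import telemetry, camera, spotter
import cv2
im=camera('side');cv2.imwrite('pics/s2.png',cv2.resize(im['pixels'][100:260,240:460,::-1],None,fx=3.5,fy=3.5))
for t in('push_pad','nest','press'): print(t,[(round(d['conf'],2),[round(float(v),3) for v in d['xyz']]) for d in spotter.landmark_of(t,'side')[:2]])
o=telemetry.get_obs();print(o['time_s'],o['eef_pos'],o['wrist_force'])
E
```

```text
push_pad [(0.64, [0.516, -0.249, 0.071])]
nest [(0.65, [0.535, -0.424, 0.021]), (0.53, [0.496, 0.346, 0.065])]
press [(0.86, [0.549, -0.491, 0.003]), (0.55, [0.62, 0.002, -0.002])]
4.575 [ 0.50310838 -0.19258776  0.08307648] [-0.56997308  1.2596103   0.34914997]
```

View pics/s2.png

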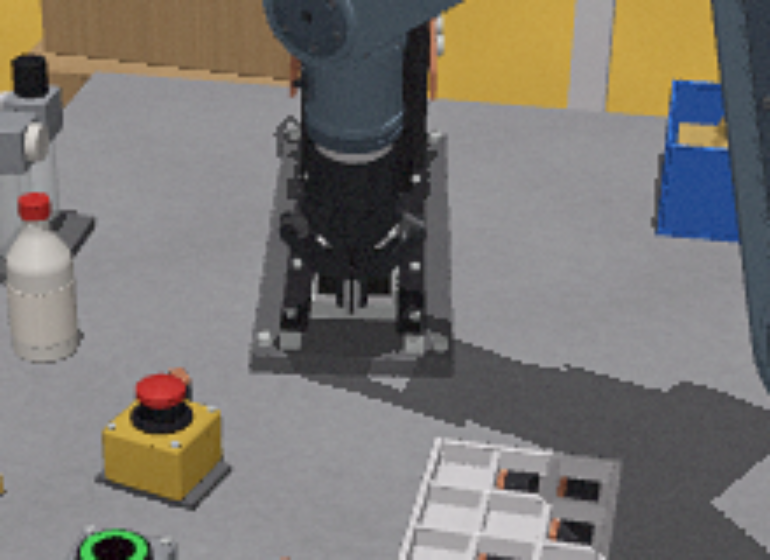

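The side crop shows the shut fingers at about (350,285), centred between the rails in front of the pad. Now I push slowly.

Request:
send_rows --series '[[[0,0,0],[1.6,-9.9,0],1],[[0,0,0],[3.2,-19.7,0],1],[[0,0,0],[4.8,-29.6,0],1],[[0,0,0],[5.4,-33.5,0],1],[[0,0,0],[5.9,-36.5,0],1],[[0,0,0],[6.4,-39.5,0],1],[[0,0,0],[6.9,-42.4,0],1],[[0,0,0],[7.4,-45.4,0],1],[[0,0,0],[7.9,-48.4,0],1],[[0,0,0],[8.4,-51.3,0],1]]'

```text
time_s: 5.82
eef_pos: [0.5106, -0.2423, 0.0818]
eef_rot: [0.065, 0.646, 0.759, -0.056]
wrist_force: [-1.7, 11.1, 9.4]
opening: -0.001
grasp_force: 5.8
```

Request:
send_rows --series '[[[0,0,0],[0.6,-4,1],1],[[0,0,0],[1.3,-8,1],1],[[0,0,0],[1.9,-12,1],1],[[0,0,0],[2.6,-16,1],1],[[0,0,0],[3.2,-20,1],1],[[0,0,0],[3.9,-24,1],1],[[0,0,0],[4.5,-28,1],1],[[0,0,0],[5.2,-32,1],1]]'

```text
time_s: 6.82
eef_pos: [0.5161, -0.2759, 0.083]
eef_rot: [0.066, 0.646, 0.759, -0.057]
wrist_force: [0.1, 3.5, -1.8]
opening: 0.0
grasp_force: 1.8
```

```bash
python3 - <<'E'
from bench import telemetry, camera, spotter
for c in('side','top'):
  camera(c)
  for t in('push_pad','nest','nest_floor','press'): print(c,t,[(round(d['conf'],2),[round(float(v),3) for v in d['xyz']]) for d in spotter.landmark_of(t,c)[:2]])
o=telemetry.get_obs();print(o['time_s'],o['eef_pos'],o['wrist_force'])
E
```

```text
side push_pad [(0.74, [0.518, -0.284, 0.073])]
side nest [(0.6, [0.541, -0.461, 0.016])]
side nest_floor [(0.69, [0.542, -0.457, 0.031]), (0.19, [0.785, -0.179, -0.001])]
side press [(0.57, [0.55, -0.492, 0.002])]
top push_pad []
top nest [(0.86, [0.542, -0.467, 0.02]), (0.71, [0.5, 0.351, 0.065])]
top nest_floor [(0.63, [0.543, -0.46, 0.037])]
top press [(0.62, [0.549, -0.485, -0.003]), (0.61, [0.642, -0.107, 0.0])]
7.325 [ 0.51659574 -0.27616745  0.08364779] [ 0.54211643 -0.43078652  0.07365345]
```

Request:
send_rows --series '[[[0,0,0],[0.5,-3,0],1],[[0,0,0],[1,-6,0],1],[[0,0,0],[1.5,-9,0],1],[[0,0,0],[1.9,-12,0],1],[[0,0,0],[2.3,-14,0],1],[[0,0,0],[2.6,-16,0],1],[[0,0,0],[2.8,-17.5,0],1]]'

```text
time_s: 8.2
eef_pos: [0.5191, -0.2913, 0.0835]
eef_rot: [0.066, 0.645, 0.759, -0.056]
wrist_force: [-1.7, 11.7, 8.2]
opening: 0.001
grasp_force: 5.7
```

Request:
send_rows --series '[[[0,0,0],[0.2,-1,0],1],[[0,0,0],[0.3,-2,0],1],[[0,0,0],[0.5,-3,0],1],[[0,0,0],[0.6,-4,0],1]]'

```text
time_s: 8.7
eef_pos: [0.5197, -0.2952, 0.0835]
eef_rot: [0.066, 0.645, 0.759, -0.056]
wrist_force: [-1.3, 10.7, 7.7]
opening: -0.001
grasp_force: 5.6
```

Request:
send_rows --series '[[[0,0,0],[0.2,-1,0],1],[[0,0,0],[0.3,-2,0],1],[[0,0,0],[0.5,-3,0],1]]'

```text
time_s: 9.07
eef_pos: [0.5202, -0.2982, 0.0835]
eef_rot: [0.066, 0.645, 0.759, -0.056]
wrist_force: [-1.4, 11.3, 7.8]
opening: -0.001
grasp_force: 5.7
```

Request:
send_rows --series '[[[0,0,0],[0.2,-1,0],1],[[0,0,0],[0.3,-2,0],1]]'

```text
time_s: 9.32
eef_pos: [0.5205, -0.3002, 0.0835]
eef_rot: [0.066, 0.645, 0.759, -0.056]
wrist_force: [-1.9, 11.4, 8.5]
opening: 0.001
grasp_force: 5.7
```

Request:
send_rows --series '[[[0,0,0],[0.2,-1,0],1],[[0,0,0],[0.3,-2,0],1]]'

```text
time_s: 9.57
eef_pos: [0.5206, -0.3008, 0.0834]
eef_rot: [0.064, 0.646, 0.759, -0.055]
wrist_force: [-3.3, 20.7, 15.3]
opening: -0.005
grasp_force: 10.2
```

Request:
send_rows --series '[[[0,0,0],[0.2,-1,0],1],[[0,0,0],[0.3,-2,0],1]]'

```text
time_s: 9.82
eef_pos: [0.5207, -0.301, 0.0834]
eef_rot: [0.063, 0.646, 0.759, -0.054]
wrist_force: [-5.2, 28.5, 20.6]
opening: 0.0
grasp_force: 14.3
```

The force rises against the stop, 11 to 21 to 28 N while the TCP stands still, so the nest is home. Next I withdraw and check.

Request:
send_rows --series '[[[0,0,0],[-0.3,2,0],1],[[0,0,0],[-0.8,5,0],1],[[0,0,0],[-2.4,15,0],1],[[0,0,0],[-6,40,0],1],[[0,0,0],[-12,75,0],1],[[0,0,0],[-15,100,30],1],[[0,0,0],[-15,120,80],1],[[0,0,0],[-15,140,130],1],[[0,0,0],[-15,155,170],1],[[0,0,0],[-15,160,190],1]]'

```text
time_s: 11.08
eef_pos: [0.5068, -0.1457, 0.2761]
eef_rot: [0.069, 0.645, 0.759, -0.056]
wrist_force: [0.8, 0.2, -0.3]
opening: -0.002
grasp_force: 0.0
```

```bash
python3 - <<'E'
from bench import telemetry, camera, spotter
import cv2
for c in('side','top'):
  im=camera(c);cv2.imwrite(f'pics/{c}3.png',im['pixels'][:,:,::-1])
  for t in('push_pad','nest','nest_floor','loaded_brush','press','start_window'): print(c,t,[(round(d['conf'],2),[round(float(v),3) for v in d['xyz']]) for d in spotter.landmark_of(t,c)[:3]])
o=telemetry.get_obs();print(o['time_s'],o['eef_pos'],o['eef_rot'],o['wrist_force'])
E
```

```text
side push_pad [(0.76, [0.521, -0.311, 0.07]), (0.2, [0.604, 0.187, 0.066])]
side nest [(0.96, [0.545, -0.48, 0.02])]
side nest_floor [(0.53, [0.324, 0.349, -0.006])]
side loaded_brush [(0.54, [0.544, -0.486, 0.041]), (0.42, [0.325, 0.353, -0.006]), (0.26, [0.607, 0.189, 0.064])]
side press [(0.68, [0.551, -0.493, 0.001]), (0.35, [0.547, -0.483, 0.033]), (0.34, [0.602, 0.183, 0.001])]
side start_window [(0.96, [0.607, 0.189, 0.07])]
top push_pad [(0.58, [0.518, -0.314, 0.068])]
top nest [(0.68, [0.549, -0.489, 0.019]), (0.42, [0.604, 0.185, 0.002])]
top nest_floor [(0.95, [0.544, -0.483, 0.038]), (0.42, [0.605, 0.184, 0.066])]
top loaded_brush [(0.64, [0.493, 0.133, -0.004])]
top press [(0.87, [0.549, -0.482, -0.002]), (0.38, [0.326, 0.352, -0.003])]
top start_window []
11.775 [ 0.50575386 -0.14617833  0.27264288] [ 0.06623897  0.64558005  0.75869383 -0.05676683] [ 0.92281154 -0.99226921  0.06823915]
```

View pics/top3.png

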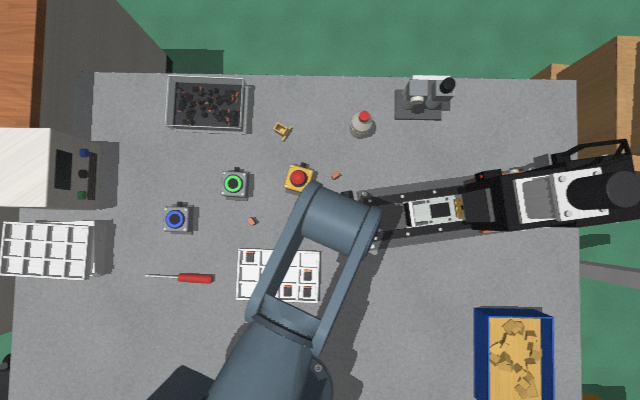

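The top view shows the nest under the ram with its front plate now at about (408,213). Everything else stands where it was. Next: over the START switch, staying high.

Request:
send_rows --series '[[[3,0.5,0],[10,40,0],1],[[6,1,0],[25,90,0],1],[[9.9,1.6,0],[40,140,0],1],[[9.9,1.6,0],[58,190,0],1],[[9.9,1.6,0],[73,240,0],1],[[9.9,1.6,0],[88,285,0],1],[[9.9,1.6,0],[98,318,0],1],[[9.9,1.6,0],[102,332,0],1],[[9.9,1.6,0],[102,332,-20],1],[[9.9,1.6,0],[102,332,-40],1]]'

```text
time_s: 13.02
eef_pos: [0.6073, 0.1846, 0.231]
eef_rot: [-0.0, 0.648, 0.761, -0.001]
wrist_force: [-0.5, -0.3, -0.2]
opening: 0.001
grasp_force: 0.0
```

```bash
python3 - <<'E'
from bench import telemetry, camera, spotter
import cv2
for c in('wrist','side'):
  im=camera(c)
  if c=='wrist': cv2.imwrite('pics/w4.png',im['pixels'][:,:,::-1])
  for t in('start_window','reset_window'): print(c,t,[(round(d['conf'],2),[round(float(v),3) for v in d['xyz']]) for d in spotter.landmark_of(t,c)[:3]])
o=telemetry.get_obs();print(o['time_s'],o['eef_pos'],o['eef_rot'],o['wrist_force'])
E
```

```text
wrist start_window [(0.86, [0.599, 0.183, 0.066]), (0.67, [0.324, 0.351, 0.003])]
wrist reset_window [(0.86, [0.494, 0.348, 0.064]), (0.5, [0.326, 0.351, -0.002])]
side start_window [(0.72, [0.606, 0.19, 0.068])]
side reset_window [(0.79, [0.495, 0.347, 0.064])]
13.325 [0.6082294  0.18518637 0.23351022] [2.94825951e-04 6.48385312e-01 7.61312239e-01 2.73025688e-04] [0.19369317 0.37741073 0.11728637]
```

View pics/w4.png

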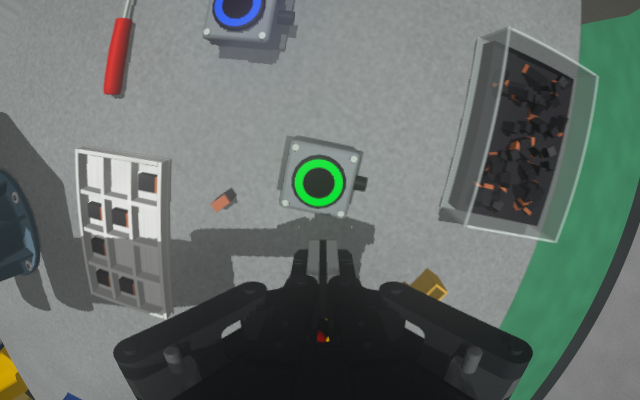

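The wrist view shows the green-ringed window at (319,183), in line with the fingers (column 322). The blue switch is far off at (238,8). Lowering to 25 mm fingertip clearance and dwelling.

Request:
send_rows --series '[[[0,0,0],[-2,1,-40],1],[[0,0,0],[-2,1,-75],1],[[0,0,0],[-2,1,-100],1],[[0,0,0],[-2,1,-115],1],[[0,0,0],[-2,1,-123],1],[[0,0,0],[-2,1,-123],1],[[0,0,0],[-2,1,-123],1],[[0,0,0],[-2,1,-123],1]]'

```text
time_s: 14.32
eef_pos: [0.6065, 0.187, 0.111]
eef_rot: [0.001, 0.648, 0.762, 0.001]
wrist_force: [-0.6, -0.4, -1.1]
opening: -0.0
grasp_force: 0.0
```

Request:
send_rows --series '[[[0,0,0],[0,0,0],1],[[0,0,0],[0,0,0],1],[[0,0,0],[0,0,0],1],[[0,0,0],[0,0,0],1],[[0,0,0],[0,0,0],1],[[0,0,0],[0,0,0],1],[[0,0,0],[0,0,0],1],[[0,0,0],[0,0,0],1],[[0,0,0],[0,0,0],1],[[0,0,0],[0,0,0],1]]'

```text
time_s: 15.58
eef_pos: [0.6059, 0.1869, 0.11]
eef_rot: [0.0, 0.648, 0.762, 0.0]
wrist_force: [0.1, -0.7, 0.5]
opening: 0.002
grasp_force: 0.0
```

```bash
python3 - <<'E'
from bench import telemetry, camera, spotter
import cv2
for c in('wrist','side'):
  im=camera(c)
  if c=='side': cv2.imwrite('pics/s5.png',cv2.resize(im['pixels'][200:340,200:380,::-1],None,fx=4,fy=4))
  print(c,[(round(d['conf'],2),[round(float(v),3) for v in d['xyz']]) for d in spotter.landmark_of('start_window',c)[:3]])
o=telemetry.get_obs();print(o['time_s'],o['eef_pos'],o['wrist_force'])
E
```

```text
wrist [(0.8, [0.601, 0.182, 0.066])]
side [(0.81, [0.609, 0.19, 0.066])]
15.775 [0.60586974 0.18687613 0.10999751] [ 0.43927637 -0.1075115  -0.96451819]
```

View pics/s5.png

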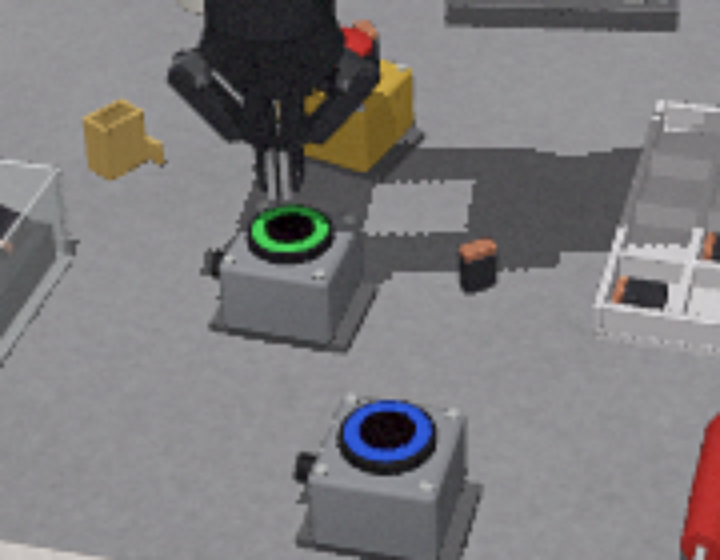

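The fingertips at (280,200) in the crop hang clear above the window at (290,230), a few mm off centre at most. I trim by 3 mm and keep dwelling.

Request:
send_rows --series '[[[0,0,0],[-3,0,0],1],[[0,0,0],[-3,0,0],1],[[0,0,0],[-3,0,0],1],[[0,0,0],[-3,0,0],1],[[0,0,0],[-3,0,0],1],[[0,0,0],[-3,0,0],1],[[0,0,0],[-3,0,0],1],[[0,0,0],[-3,0,0],1],[[0,0,0],[-3,0,0],1],[[0,0,0],[-3,0,0],1]]'

```text
time_s: 17.02
eef_pos: [0.6029, 0.1869, 0.11]
eef_rot: [0.0, 0.648, 0.762, 0.0]
wrist_force: [0.0, 0.0, 0.2]
opening: -0.002
grasp_force: 0.0
```

Request:
send_rows --series '[[[0,0,0],[0,0,0],1],[[0,0,0],[0,0,0],1],[[0,0,0],[0,0,0],1],[[0,0,0],[0,0,0],1],[[0,0,0],[0,0,0],1],[[0,0,0],[0,0,0],1],[[0,0,0],[0,0,0],1],[[0,0,0],[0,0,0],1],[[0,0,0],[0,0,0],1],[[0,0,0],[0,0,0],1]]'

```text
time_s: 18.27
eef_pos: [0.6028, 0.1869, 0.11]
eef_rot: [-0.0, 0.648, 0.762, -0.0]
wrist_force: [0.0, -0.8, 1.1]
opening: -0.005
grasp_force: 0.0
```

Request:
send_rows --series '[[[0,0,0],[0,0,40],1],[[0,0,0],[0,0,85],1],[[0,0,0],[0,0,130],1],[[0,0,0],[-20,-30,165],1],[[0,0,0],[-60,-60,190],1],[[0,0,0],[-100,-90,200],1],[[0,0,0],[-120,-110,200],1],[[0,0,0],[-120,-110,200],1]]'

```text
time_s: 19.27
eef_pos: [0.4821, 0.076, 0.3106]
eef_rot: [0.001, 0.649, 0.761, 0.0]
wrist_force: [-0.5, 0.6, -0.1]
opening: -0.001
grasp_force: 0.0
```

```bash
python3 - <<'E'
from bench import telemetry, camera, spotter
import cv2
im=camera('top');cv2.imwrite('pics/t6.png',im['pixels'][:,:,::-1])
for t in('nest','nest_floor','press','start_window'): print(t,[(round(d['conf'],2),[round(float(v),3) for v in d['xyz']]) for d in spotter.landmark_of(t,'top')[:2]])
o=telemetry.get_obs();print(o['time_s'],o['eef_pos'],o['wrist_force'])
E
```

```text
nest [(0.77, [0.548, -0.49, 0.023])]
nest_floor [(0.92, [0.548, -0.487, 0.037])]
press [(0.85, [0.551, -0.484, -0.001])]
start_window [(0.81, [0.605, 0.184, 0.067])]
19.525 [0.48331313 0.07738137 0.30975766] [ 0.42227962  0.62326232 -0.15966702]
```

View pics/t6.png

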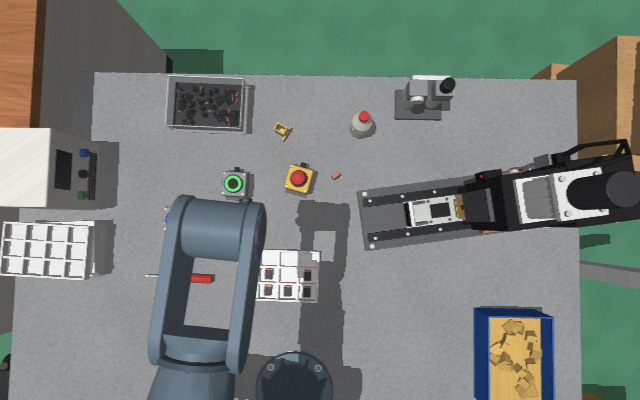

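The top view shows the nest still home (plate at (408,213)), the bench undisturbed and the hand well clear of the switch at (234,183). Handing in.

```bash
python3 -c "
from bench import ctrl
print(ctrl.hand_in())"
```

```text
the job is handed in; nothing more can be done
None
```

I pushed the nest home against its stop, held the fingertips about 26 mm above the green START window for roughly 4 s without touching it, withdrew well clear and handed the job in at about 20 s; the hand-in returned no verdict.

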